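# Close the oil tin at the counter press

## Task

First clear the measuring pail out of the way by hanging it by its handle on the hook. Then slide the oil tin along the counter, without lifting it, until the dot on its stopper is centred under the tip of the lever press, and push the lever down so that the press drives the stopper fully home; then let the lever come back up. Leave the tin standing there under the tip, the pail hanging, and everything else on the counter where it was.

Things in the scene. Friction and masses are not known exactly. Their poses are not given: they have to be found in the camera images.
- tin: bare-metal flat rectangular oil tin, 190 long (its x) x 60 wide (its y) x 60 high, about 0.45 kg, loose, standing on the counter. Origin: centre of its underside. The stopper stands on its top at x = +70 mm; the half at -x is free to be gripped across its width from above (a thin wire handle lies folded flat on top there).
- stopper_top (a point): centre of the top face of the stopper, marked with a black dot: white push-in stopper, 32 mm diameter, stands 10 mm above the tin's top (70 mm above the counter) in a collar that is 3 mm high; 70 mm along the tin's +x from its centre.
- stopper (a joint): how far the stopper has been pushed in, m: 0 standing proud, 0.007 fully home, flush with its collar. Stiff (about 18 N); stays where it is left.
- press: grey C-frame lever press bolted to the counter. Origin: on the bare counter straight below its tip. Column (60 x 60, 185 high; face 70 mm from the tip axis) and base plate (from x = 60 mm) stand to its +x. The head over the tip: 44 wide, from x = -20 mm, with a lever bracket out to y = -80 mm; underside 135, bracket top 233 mm up.
- press_tip (a point): lower end of the press's ram, a steel rod 20 mm thick ending in a 14 mm flat tip; 87 mm above the counter at rest, moves straight down with the lever.
- lever (a joint): press lever angle, rad: 0 up (rest, spring returned), at most 0.48; it lowers the tip 60 mm per rad (0.28 meets the proud stopper, 0.40 has it home).
- lever_grip (a point): centre of the lever's grip, a black round bar 80 mm long, 26 mm diameter, along the press's x; at rest 138 mm to the press's +y of the tip, 252 mm above the counter. The lever turns about the press's x at y = -60 mm, 222 mm up, 200 mm from the grip; pushed down from above (about 10 N) it drops 80 mm to drive the stopper home.
- pail: small steel measuring pail, loose, 0.2 kg: 96 mm diameter at the rim, 76 at the foot, 85 high, with a rigid upright strap handle (bail) arching over it. Origin: centre of its underside. The bail lies in the pail's y-z plane.
- pail_bail (a point): top middle of the pail's bail, 152 mm above its underside: centre of a strap 8 mm thick (pail's x) and 12 mm high; to either side (pail's +-y) the strap falls straight by 14 mm over 46 mm, then goes down to the rim. Free opening under the middle 61 mm high.
- hook: dark steel hook stand fixed to the counter: round base 100 mm diameter, post 16 mm diameter and 250 high; a level round bar (10 mm diameter, centre 230 mm above the counter) points along the stand's -x for 108 mm from the post, then turns up. Origin: centre of the base's underside.
- hook_tip (a point): upper end of the hook's upturned tip, 124 mm to the stand's -x of the post and 252 mm above the counter.
- bowl: loose steel bowl, 110 mm diameter, 50 high; origin under its centre; leave alone
- jar: loose glass jar with a lid, 66 mm diameter, 95 high; origin under its centre; leave alone
- cup: loose steel cup, 72 mm diameter, 85 high; origin under its centre; leave alone

How it is judged:
On the way, in this order (a step that is already met when the one before it is completed fails the run):
1. the pail hangs by its handle on the hook, let go (x of pail_bail in the frame of hook between -0.125 and -0.02 m and y of pail_bail in the frame of hook between -0.04 and 0.04 m and height (world z) of pail_bail between 0.225 and 0.27 m and angle between pail's own z axis and vertical below 0.5 rad and contact force between pail and hook above 0.5 N and contact force between the fingers and pail below 0.1 N), for 0.3 s.
2. the tin stands still, slid so that the stopper, still proud, is centred under the press tip (within 5 mm) (horizontal distance between stopper_top and press_tip below 0.005 m and value of joint stopper below 0.0015 m and linear speed of tin below 0.02 m/s and angle between tin's own z axis and vertical below 0.05 rad), for 0.2 s.
3. the lever is down and the press has driven the stopper home (value of joint stopper above 0.0055 m and value of joint lever above 0.33 rad and horizontal distance between stopper_top and press_tip below 0.008 m), for 0.1 s.
At the end, for the whole second after the job is handed in: pail hanging by its handle on the hook bar (handle middle within 40 mm of the bar, between post and tip); tin upright, still, on the counter, stopper centre within 8 mm of the press tip's axis and pushed in at least 5.5 of its 7 mm; lever back up (below 0.1 rad) (all of step 1 and value of joint stopper above 0.0055 m and value of joint lever below 0.1 rad and horizontal distance between stopper_top and press_tip below 0.008 m and angle between tin's own z axis and vertical below 0.05 rad and height (world z) of tin below 0.005 m and linear speed of tin below 0.02 m/s and linear speed of pail below 0.15 m/s); the robot touches nothing.
It fails at once if the stopper is pushed in when it is not under the press tip (value of joint stopper above 0.002 m and horizontal distance between stopper_top and press_tip above 0.012 m).
It fails at once if the tin is lifted more than 15 mm off the counter or tipped over (height (world z) of tin above 0.015 m or angle between tin's own z axis and vertical above 0.3 rad).
It fails at once if a bystander (bowl, jar, cup) is moved more than 30 mm (distance of any of bowl, jar, cup from where it was at the start of the episode above 0.03 m).
It also fails if it takes over 72 s, if anything falls off the work surface, if the arm or the gripper's body presses on something with over 40 N, if the wrist force passes 120 N, or if a joint passes its speed limit or range.

## Robot

A 6-joint arm with a two-finger parallel gripper is mounted at the origin on the work surface. World frame = base frame: x ahead of the robot, y to its left, z up, the work surface at z = 0. Lengths are in m, angles in rad, forces in N, time in s.
With the tool pointing down it reaches from about 0.375 to 0.75 m from the base axis. Payload 9 kg.
Tool frame: the origin (TCP) lies midway between the tips of the shut fingers; the grasp point (between the pads) lies 19 mm behind it; y points along the fingers, x is the direction in which the jaws open and shut, and the axes are right-handed (so a half turn about y gives the same grasp; the last joint's range is limited). The gripper opens to 85 mm and grips with 20 to 120 N. Pads are 22 mm wide; open, the fingers measure 114 mm over their backs; the gripper's body (76 mm by 85 mm) begins 54 mm behind the grasp point. The pads swing forward as they close: fully open they stand 13 mm farther back than shut.
Start: joints at [-1.384, 0.104, 0.097, 1.564, 0, 1.353], TCP at [0.236, -0.552, 0.231] pointing down, gripper open.
Joint ranges: [-2.99, 2.99], [-0.84, 1.86], [-1.1, 1.16], [-1.84, 2.11], [-1.51, 1.56], [-3.14, 3.14]. Speed limits (rad/s): [2.22, 2.22, 2.57, 3.14, 3.14, 3.14].

## Interface

Orientations are given as a 3x3 rotation matrix whose columns are the frame's x, y, z axes.
In Python, from cell import * gives the robot as it stands. The module is installed in compiled form; this text tells all that it offers. Calls block until the motion is done:
- movep(position, orientation): joint-space move of the TCP to a pose.
- movel(position, frame=None, velocity=0.15, f_stop=None): straight line of the TCP; frame=None keeps the orientation; velocity is the mean speed in m/s. With f_stop (N) it stops when the force on the tool has changed by that much, and returns True; else False.
- set_joints(angles): joint-space move.
- set_gripper(opening, squeeze=None): finger opening in m; squeeze is the grip in N (None keeps the last); returns when the fingers have stopped.
- pause(seconds).
- ik(position, orientation): joint angles nearest the present ones, or None.
- get_image(name): name is "scene" or "top"; returns the picture (480x640x3 uint8, red, green, blue); there is no depth.
- camera_params(name): a dict with "fx", "fy", "cx", "cy" (pixels), "k1" (the pictures are not rectified: a ray, as slopes to the right and down, at radius r is drawn at 1 + k1 r^2 times it, then the intrinsics apply), "position" and "rotation" of the camera in the world. Camera axes: x right, y up, looking along -z (the intrinsics and any distortion apply to the point x, -y, -z); pixel columns grow to the right and rows downward; lengths in m; the calibration is good to about 2 mm. A picture is of the moment at which its call begins. camera_params takes no time and is no camera call.
A pose or a line that the arm cannot do raises IKError and nothing moves.
- job_done(): hands the job in, once; it reports no verdict.
Readings, each from a call of its own:
- read_t(): time.
- read_joint_positions(): joint angles.
- read_joint_velocities(): joint speeds.
- read_joint_torque(): joint torques, N m.
- read_position(): TCP position.
- read_ee_rot(): TCP orientation.
- read_force(): force on the tool from outside, world axes, zero at the start.
- read_torque(): the same for the moment, N m.
- read_gripper_width(): finger opening in m.
Only numpy, scipy, OpenCV 4.12 (cv2) and the standard library are available. Lean on these libraries where they do the work, as an engineer would, in place of code of your own. Each camera call takes 0.05 s, during which the arm holds its last target. There are 200 camera calls.

## Working session

There is one attempt and no reset: what is moved stays moved. The work goes in short steps, each a Python script; the robot and the scene stay as the last script left them, time stands still between calls to the robot, and variables do not carry over. Pictures are saved under pics/ and viewed, about 8 in all and at most 12, crops included, and the job is handed in when it is done.

```bash
mkdir -p pics; python3 - <<'E'
from cell import *
import cv2
for n in ("scene","top"):
    cv2.imwrite(f"pics/{n}0.png",get_image(n)[:,:,::-1]); print(n,camera_params(n))
print(read_t(), read_ee_rot())
E
```

```text
scene {'fx': 476.9014879800826, 'fy': 476.9014879800826, 'cx': 319.93650643315027, 'cy': 241.49218732234186, 'k1': -0.056610420097412135, 'position': array([ 1.28404895, -0.12914779,  0.92751143]), 'rotation': array([[ 0.23560864, -0.70096861,  0.67315049],
       [ 0.97170484,  0.18180234, -0.15078994],
       [-0.01668132,  0.689631  ,  0.72396879]])}
top {'fx': 526.2157153736133, 'fy': 526.2157153736133, 'cx': 308.2848716174615, 'cy': 239.78305146064184, 'k1': -0.0528083695404701, 'position': array([0.40878885, 0.02600518, 1.20603504]), 'rotation': array([[-0.01600066,  0.98981233, -0.14147622],
       [-0.99985162, -0.0149363 ,  0.00858201],
       [ 0.00638145,  0.14159255,  0.98990445]])}
0.1 [[ 3.93841387e-01 -2.63505655e-04  9.19178379e-01]
 [-9.19177666e-01  1.16555287e-03  3.93841415e-01]
 [-1.17513044e-03 -9.99999286e-01  2.16834447e-04]]
```

View pics/scene0.png

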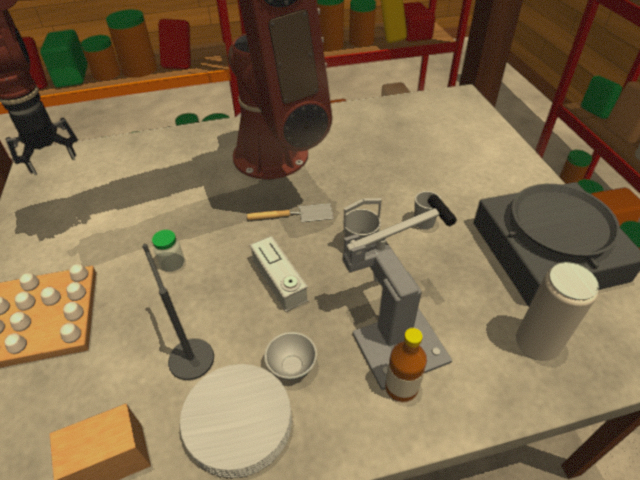

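View pics/top0.png

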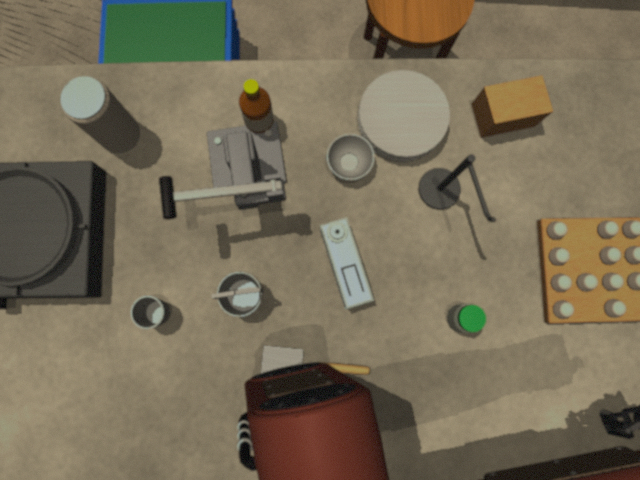

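The scene view shows the hook, bowl, tin, pail (350,220), cup and press. In the top view the pail is at (238,295), the tin's stopper at (337,232), the hook post base at (440,188) and its tip at (491,218), and the lever grip at (167,197). I'll zoom in next.

```bash
cat > h.py <<'E'
import numpy as np, cv2
from cell import *
def K(c): return np.array([[c['fx'],0,c['cx']],[0,c['fy'],c['cy']],[0,0,1]])
def ray(n,uv):
    c=camera_params(n); p=cv2.undistortPoints(np.array([[uv]],float),K(c),np.array([c['k1'],0,0,0,0.]))[0,0]
    return c['position'], c['rotation']@np.array([p[0],-p[1],-1])
def onz(n,uv,z):
    o,d=ray(n,uv); return o+d*(z-o[2])/d[2]
def two(uvt,uvs):
    o1,d1=ray('top',uvt);o2,d2=ray('scene',uvs)
    s=np.linalg.lstsq(np.c_[d1,-d2],o2-o1,rcond=None)[0]
    a=o1+s[0]*d1;b=o2+s[1]*d2
    return (a+b)/2,np.linalg.norm(a-b)
def proj(n,P):
    c=camera_params(n); q=c['rotation'].T@(np.array(P,float)-c['position']); q=np.array([q[0],-q[1],-q[2]])
    return cv2.projectPoints(q[None],np.zeros(3),np.zeros(3),K(c),np.array([c['k1'],0,0,0,0.]))[0][0,0]
def crop(img,x0,y0,x1,y1,s,f):
    cv2.imwrite(f,cv2.resize(img[y0:y1,x0:x1],None,fx=s,fy=s,interpolation=cv2.INTER_CUBIC)[:,:,::-1] if img is not None else None)
def R(xdir): # tool down, jaw axis along horizontal xdir (y axis = finger direction = down)
    x=np.array([xdir[0],xdir[1],0.]);x/=np.linalg.norm(x);y=np.array([0,0,-1.]);return np.c_[x,y,np.cross(x,y)]
E
python3 - <<'E'
from h import *
t=cv2.imread('pics/top0.png')[:,:,::-1]; s=cv2.imread('pics/scene0.png')[:,:,::-1]
crop(t,130,110,330,340,2.6,'pics/a.png'); a=cv2.imread('pics/a.png')
crop(t,310,110,510,340,2.6,'pics/b.png'); b=cv2.imread('pics/b.png'); print(a.shape)
c=np.hstack([t[110:340,150:350],t[110:340,310:510]]); cv2.imwrite('pics/c.png',cv2.resize(c,(800,460),interpolation=cv2.INTER_CUBIC)[:,:,::-1])
crop(s,140,190,460,400,2.5,'pics/d.png')
E
```

```text
(598, 520, 3)
```

View pics/c.png

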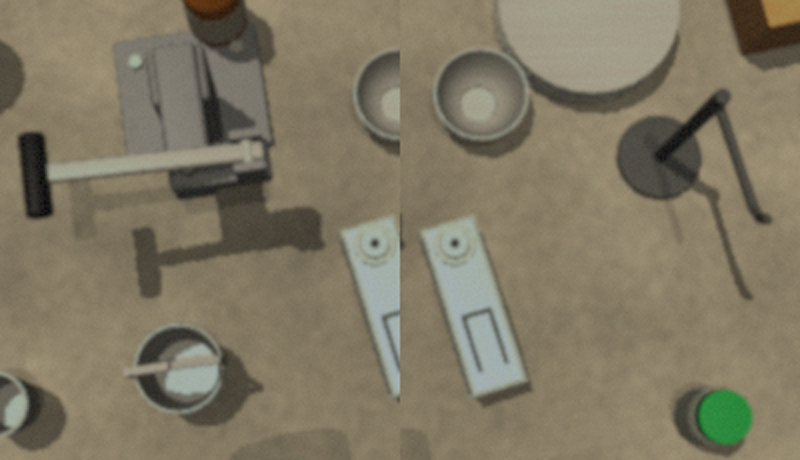

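View pics/d.png

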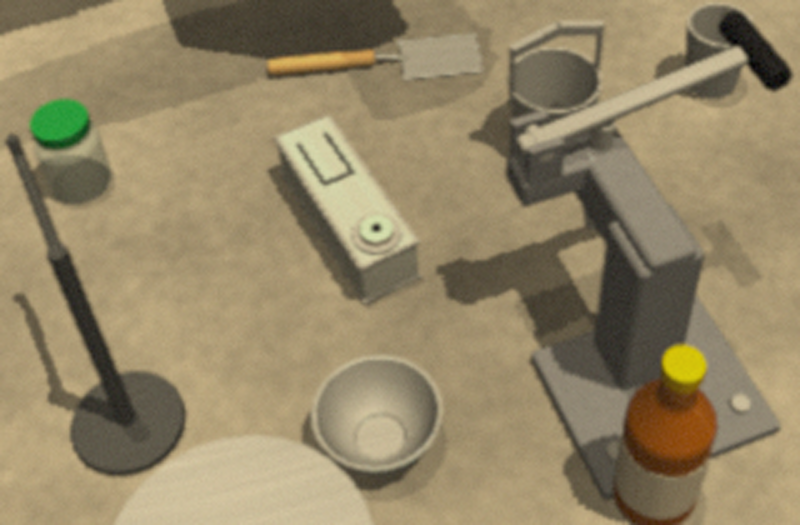

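```bash
python3 - <<'E'
from h import *
np.set_printoptions(precision=4,suppress=True)
t=cv2.imread('pics/top0.png'); s=cv2.imread('pics/scene0.png')
def blob(im,x0,y0,x1,y1,f):
    m=np.zeros(im.shape[:2],np.uint8); m[y0:y1,x0:x1]=f(im[y0:y1,x0:x1].astype(int)).astype(np.uint8)
    n,l,st,c=cv2.connectedComponentsWithStats(m); i=1+np.argmax(st[1:,4]); ys,xs=np.where(l==i); return xs,ys
dark=lambda a:a.max(2)<48
g={}
for n,im,box in(('top',t,(150,165,185,225)),('scene',s,(420,185,465,235))):
    xs,ys=blob(im,*box,dark); (c,wh,a)=cv2.minAreaRect(np.c_[xs,ys].astype(np.float32))
    d=cv2.fitLine(np.c_[xs,ys].astype(np.float32),cv2.DIST_L2,0,.01,.01).ravel()
    print('grip',n,len(xs),c,wh,xs.mean(),ys.mean(),d); g[n]=(np.array(c),d)
    p=[onz(n,np.array(c)+k*d[:2]*12,.252) for k in(-1,1)]; e=p[1]-p[0]
    print(' axis ang deg',np.degrees(np.arctan2(e[1],e[0])),onz(n,c,.252))
G,err=two(g['top'][0],g['scene'][0]);print('G',G,err)
# lever arm: bright pixels columnwise centre in top
pts=[]
for u in range(182,266,4):
    col=t[170:215,u].astype(int).min(1); w=np.clip(col-120,0,None); v=np.arange(170,215)
    if w.sum()>0: pts.append((u,(w*v).sum()/w.sum(),(w>0).sum()))
print(np.array(pts).T)
# tin
xs,ys=blob(t,310,205,390,320,lambda a:(a.min(2)>150)); 
r=cv2.minAreaRect(np.c_[xs,ys].astype(np.float32)); print('tin',r)
B=[onz('top',q,.06) for q in cv2.boxPoints(r)]; B=np.array(B); print(B, B.mean(0))
for nm,a,b in(('stopper',(337.5,231.5),(290.4,281.6)),('rim',None,None)):
    if a: print(nm,onz('top',a,.07),onz('scene',b,.07),two(a,b))
print('rim',onz('top',(239,294.2),.085))
print('bail apex scene',onz('scene',(364,200.4),.155)); L=onz('scene',(344.8,210.8),.138);Rr=onz('scene',(380.8,201.2),.138);print('bail corners',L,Rr,(L+Rr)/2, np.linalg.norm(L-Rr))
print('bail top',onz('top',(150+127/2,110+372/2),.138),onz('top',(150+222/2,110+360/2),.138))
print('hook base',onz('top',(439.5,188.5),.008),onz('scene',(191.2,358.8),.008),'post',onz('top',(471,158.5),.25),onz('scene',(163.2,291.2),.25),'tip',onz('top',(492.5,218.5),.252),onz('scene',(145.2,246),.252))
print('jar',onz('top',(310+(723-400)/2,110+417/2),.095),'bowl',onz('top',(350,158),.05),'cup',onz('top',(149,312),.085))
E
```

```text
grip top 437 (167.42074584960938, 197.28659057617188) (41.08053207397461, 11.595311164855957) 167.34782608695653 196.7826086956522 [  0.1243   0.9922 167.3478 196.7826]
 axis ang deg -171.62924678134925 [0.6288 0.2781 0.252 ]
grip scene 327 (441.3033752441406, 210.0921630859375) (34.820621490478516, 10.400469779968262) 441.6177370030581 209.94189602446482 [  0.6514   0.7587 441.6177 209.9419]
 axis ang deg 8.397002961213945 [0.6316 0.2776 0.252 ]
G [0.6294 0.2789 0.2497] 0.0003174172583050732
[[182.     186.     190.     194.     198.     202.     206.     210.
  214.     218.     222.     226.     230.     234.     238.     242.
  246.     250.     254.     258.     262.    ]
 [195.1918 194.673  194.3962 193.7595 193.2516 192.7333 192.4125 191.9653
  191.5133 191.0896 190.5441 190.2308 189.7217 189.0308 188.6634 188.2202
  187.87   187.3163 187.0652 186.7586 186.1176]
 [  7.       8.       8.       8.       8.       8.       8.       7.
    8.       7.       8.       7.       8.       8.       8.       8.
    7.       7.       7.       6.       7.    ]]
tin ((346.0, 262.5), (84.43280792236328, 24.981992721557617), 71.56504821777344)
[[ 0.602  -0.012   0.06  ]
 [ 0.619  -0.0649  0.06  ]
 [ 0.4416 -0.1184  0.06  ]
 [ 0.4254 -0.0665  0.06  ]] [ 0.522  -0.0654  0.06  ]
stopper [ 0.5885 -0.048   0.07  ] [ 0.5937 -0.0465  0.07  ] (array([ 0.5895, -0.0472,  0.0651]), np.float64(0.00235871434369241))
rim [0.4546 0.1652 0.085 ]
bail apex scene [0.4584 0.1682 0.155 ]
bail corners [0.4649 0.1182 0.138 ] [0.4536 0.2141 0.138 ] [0.4593 0.1662 0.138 ] 0.09659686618077762
bail top [0.4495 0.2102 0.138 ] [0.4602 0.1141 0.138 ]
hook base [ 0.6969 -0.294   0.008 ] [ 0.7021 -0.2929  0.008 ] post [ 0.6962 -0.2928  0.25  ] [ 0.7036 -0.2918  0.25  ] tip [ 0.5799 -0.3253  0.252 ] [ 0.5814 -0.3247  0.252 ]
jar [ 0.395  -0.3246  0.095 ] bowl [ 0.7605 -0.0819  0.05  ] cup [0.4195 0.3562 0.085 ]
```

```bash
cat >> h.py <<'E'
def u(a): return np.array([np.cos(a),np.sin(a)])
aH=np.radians(15.6); HX=u(aH); HY=u(aH+np.pi/2); HO=np.array([.698,-.2925])
aP=np.radians(6.5)
def hook(x,y): return HO+x*HX+y*HY
def P(xy,z): return [xy[0],xy[1],z]
aPr=np.radians(8.4); TIP=np.array([.650,.1415]); GR=np.array([.6294,.2785])
E
python3 - <<'E'
from h import *
np.set_printoptions(precision=3,suppress=True)
g=np.array([.4565,.1665])+.03*u(aP+np.pi/2)
W=[('g',P(g,.124),aP),('up',P(g,.26),aP),('h0',P(hook(-.21,.03),.247),aH),('h1',P(hook(-.07,.03),.247),aH),('h2',P(hook(-.07,.03),.21),aH),('tin',P(TIP-.12*u(aPr),.03),aPr+np.pi/2),('lev',P(GR,.30),aPr),('lev2',P(GR,.17),aPr),('lev',P(GR,.30),aPr+np.pi/2),('lev2',P(GR,.17),aPr+np.pi/2)]
for n,p,a in W:
    for s in(0,np.pi): print(n,s,ik(p,R(u(a+s))))
E
```

```text
g 0 [ 0.143 -0.217 -0.408  1.38   0.     1.601]
g 3.141592653589793 [ 0.143 -0.217 -0.408  1.38   0.    -1.541]
up 0 [ 0.143 -0.211 -0.155  1.627  0.     1.601]
up 3.141592653589793 [ 0.143 -0.211 -0.155  1.627  0.    -1.541]
h0 0 [-0.805  0.057  0.076  1.59   0.     0.494]
h0 3.141592653589793 [-0.805  0.057  0.076  1.59   0.    -2.648]
h1 0 [-0.617  0.378  0.44   1.633  0.     0.682]
h1 3.141592653589793 [-0.617  0.378  0.44   1.633  0.    -2.46 ]
h2 0 [-0.617  0.365  0.356  1.562  0.     0.682]
h2 3.141592653589793 [-0.617  0.365  0.356  1.562  0.    -2.46 ]
tin 0 [-0.011  0.005 -0.374  1.192  0.    -0.157]
tin 3.141592653589793 [-0.011  0.005 -0.374  1.192  0.     2.984]
lev 0 [0.227 0.433 0.607 1.744 0.    1.651]
lev 3.141592653589793 [ 0.227  0.433  0.607  1.744  0.    -1.49 ]
lev2 0 [0.227 0.375 0.297 1.492 0.    1.651]
lev2 3.141592653589793 [ 0.227  0.375  0.297  1.492  0.    -1.49 ]
lev 0 [0.227 0.433 0.607 1.744 0.    0.081]
lev 3.141592653589793 [ 0.227  0.433  0.607  1.744  0.    -3.061]
lev2 0 [0.227 0.375 0.297 1.492 0.    0.081]
lev2 3.141592653589793 [ 0.227  0.375  0.297  1.492  0.    -3.061]
```

```bash
python3 - <<'E'
from h import *
g=np.array([.4565,.1665])+.03*u(aP+np.pi/2); Rg=R(u(aP))
movel([.19,-.44,.29],velocity=.3)
movep(P(g,.24),Rg)
set_gripper(.06)
movel(P(g,.124),velocity=.2,f_stop=8)
print(read_position())
set_gripper(0,100)
print('w',read_gripper_width(),read_force())
movel(P(g,.247),velocity=.15)
pause(.2); print('w',read_gripper_width(),read_force(),read_t())
s=get_image('scene');t=get_image('top')
c=np.hstack([s[130:330,260:460],t[180:380,150:350]]);cv2.imwrite('pics/e.png',cv2.resize(c,(800,400),interpolation=cv2.INTER_CUBIC)[:,:,::-1])
E
```

```text
[0.45361163 0.19639232 0.12516433]
w 0.006116127932277422 [-3.39134183  1.35690079  5.93806955]
w 0.006184336457867075 [-0.14799138 -0.88543197 -1.65986815] 5.9583
```

View pics/e.png

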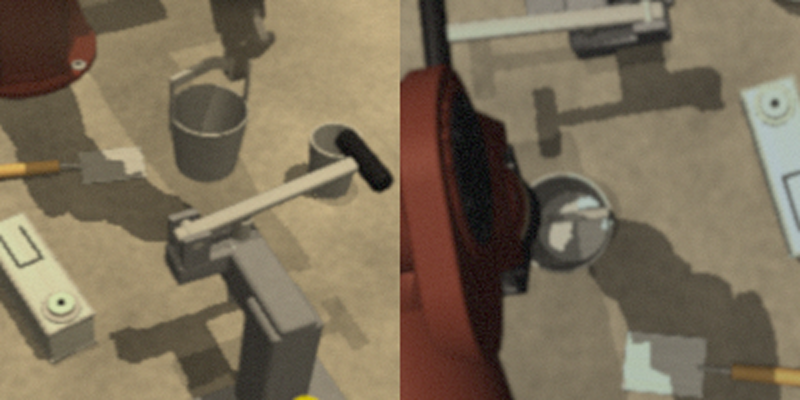

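The pail is lifted and upright, gripped on the +y shoulder of the bail. I'll move it to the hook.

```bash
python3 - <<'E'
from h import *
RH=R(u(aH))
movep(P(hook(-.23,.03),.247),RH)
print(read_position())
hit=movel(P(hook(-.075,.03),.247),velocity=.1,f_stop=8); print('in',hit,read_position())
f0=read_force()
if not hit:
    hit=movel(P(hook(-.075,.03),.203),velocity=.05,f_stop=3); print('down',hit,read_position(),read_force()-f0)
s=get_image('scene');t=get_image('top');print(read_t())
c=np.hstack([s[200:400,90:290],t[110:310,360:560]]);cv2.imwrite('pics/f.png',cv2.resize(c,(800,400),interpolation=cv2.INTER_CUBIC)[:,:,::-1])
E
```

```text
[ 0.46883686 -0.32459227  0.24709801]
in False [ 0.61743003 -0.28403064  0.24720994]
down True [ 0.61751647 -0.2836281   0.21375139] [-0.31876372  0.72757068  3.23433818]
10.4
```

View pics/f.png

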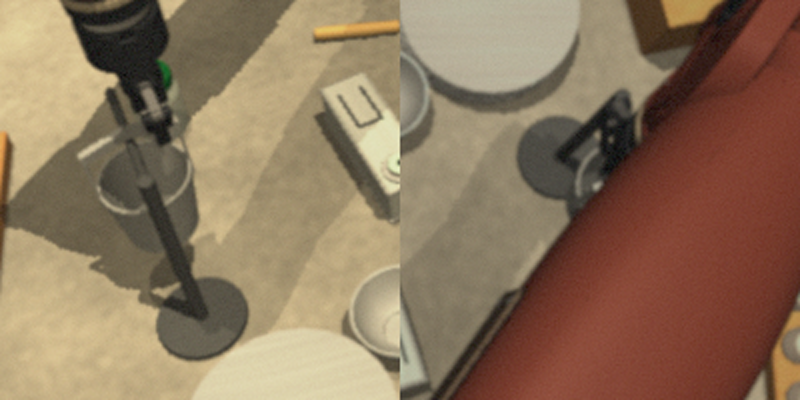

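The bail sits over the bar, and contact came at the expected height. Next I'll release, back off and check.

```bash
python3 - <<'E'
from h import *
set_gripper(.035)
movel(P(hook(-.075,.03),.33),velocity=.15)
# go above the tin grip, jaws across tin
aT=np.radians(16.5); C=np.array([.523,-.0655]); 
movep(P(C-.045*u(aT),.20),R(u(aT+np.pi/2)))
s=get_image('scene');print(read_t(),read_force())
cv2.imwrite('pics/g.png',cv2.resize(s[180:380,90:350],(780,600),interpolation=cv2.INTER_CUBIC)[:,:,::-1])
E
```

```text
13.025 [-0.40699837 -0.43324266  0.39168473]
```

View pics/g.png

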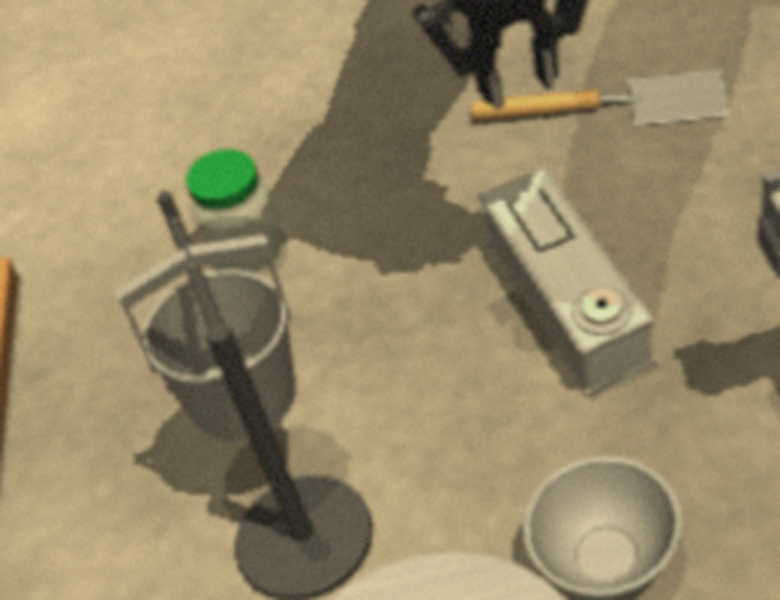

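The pail hangs freely on the bar, the jar behind it is untouched, and the arm is clear. Next I'll refine the dot and press tip, grip the tin and slide it to a staging spot short of the press.

```bash
cat >> h.py <<'E'
def dot(n,img,guess,r=5):
    x,y=np.round(guess).astype(int); w=img[y-r:y+r+1,x-r:x+r+1].astype(float).mean(2)
    k=np.clip((w.max()+w.min())/2-w,0,None); yy,xx=np.mgrid[-r:r+1,-r:r+1]; k*=(xx**2+yy**2<=r*r)
    return np.array([x+(k*xx).sum()/k.sum(),y+(k*yy).sum()/k.sum()])
E
python3 - <<'E'
from h import *
np.set_printoptions(precision=4,suppress=True)
t=cv2.imread('pics/top0.png')[:,:,::-1]; s=cv2.imread('pics/scene0.png')[:,:,::-1]
for n,im,q in(('top',t,(337.5,231.5)),('scene',s,(290.4,281.6))):
    d=dot(n,im,q); print(n,d,onz(n,d,.07))
a=onz('top',(182,195.19),.248);b=onz('top',(262,186.12),.226);e=a-b
print('lever dir-90',np.degrees(np.arctan2(e[1],e[0]))-90,a,b)
aT=np.radians(16.5); C=np.array([.523,-.0655]); g=C-.045*u(aT)
set_gripper(.085); movel(P(g,.10),velocity=.2); movel(P(g,.015),velocity=.1,f_stop=6); print(read_position())
set_gripper(0,40); print('w',read_gripper_width(),read_force())
tgt=TIP-.09*u(aPr)-.115*u(aPr)
movel(P(tgt,.015),R(u(aPr+np.pi/2)),velocity=.08)
print(read_position(),read_gripper_width(),read_force(),read_t())
S=get_image('scene');T=get_image('top')
for n in('top','scene'): print(n,proj(n,P(TIP-.09*u(aPr),.07)))
cv2.imwrite('pics/s1.png',S[:,:,::-1]);cv2.imwrite('pics/t1.png',T[:,:,::-1])
c=np.hstack([S[150:350,240:440],T[110:310,150:350]]);cv2.imwrite('pics/i.png',cv2.resize(c,(800,400),interpolation=cv2.INTER_CUBIC)[:,:,::-1])
E
```

```text
top [336.9546 231.1239] [ 0.5893 -0.0469  0.07  ]
scene [290.0614 280.6595] [ 0.5907 -0.0467  0.07  ]
lever dir-90 7.879926953999075 [0.6333 0.2519 0.248 ] [0.6537 0.1042 0.226 ]
[ 0.4804 -0.0785  0.0157]
w 0.059403541362727 [-2.1012  0.7358  6.3522]
[0.4481 0.1109 0.0158] 0.059420589372615046 [ 0.5619 -4.8474  5.641 ] 18.1333
top [256.8406 245.1823]
scene [359.0877 257.1659]
```

View pics/i.png

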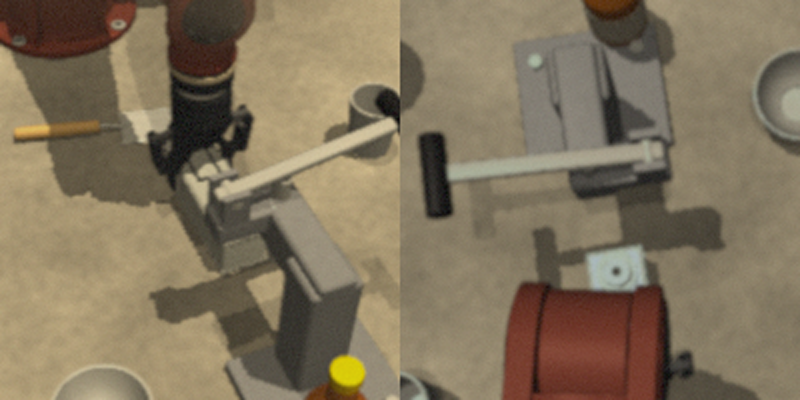

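Only the top view shows the dot, at about (258,245); in the scene view the bracket hides it. I'll measure it there and cross-check the press model against the head corners.

```bash
python3 - <<'E'
from h import *
np.set_printoptions(precision=4,suppress=True)
T=cv2.imread('pics/t1.png')[:,:,::-1]
d=dot('top',T,(258,245.5)); print(d,onz('top',d,.07))
a=np.radians(8.15)
tip=np.array([.6484,.1415])
for q in((-.02,.022,.135),(-.02,.022,.185),(-.02,.022,.233),(-.02,-.08,.233),(-.02,-.08,.2),(.06,.06,.01),(.07,-.03,.185)):
    print(q,proj('top',P(tip+q[0]*u(a)+q[1]*u(a+np.pi/2),q[2])),proj('scene',P(np.array([.651,.141])+q[0]*u(a)+q[1]*u(a+np.pi/2),q[2])))
cv2.imwrite('pics/j.png',cv2.resize(np.hstack([T[140:230,200:300],cv2.imread('pics/s1.png')[220:310,300:400,::-1]]),(800,360),interpolation=cv2.INTER_CUBIC)[:,:,::-1])
E
```

```text
[257.6653 245.2364] [0.5608 0.1266 0.07  ]
(-0.02, 0.022, 0.135) [238.4782 210.4421] [382.7334 256.8661]
(-0.02, 0.022, 0.185) [235.3286 205.4736] [384.5676 241.3479]
(-0.02, 0.022, 0.233) [232.0117 200.24  ] [386.4464 225.3826]
(-0.02, -0.08, 0.233) [285.3747 191.9638] [341.3469 239.0562]
(-0.02, -0.08, 0.2) [285.9931 195.8695] [341.0942 250.1112]
(0.06, 0.06, 0.01) [224.2906 190.2185] [408.6585 311.5721]
(0.07, -0.03, 0.185) [254.8562 158.0876] [381.903  278.6896]
```

View pics/j.png

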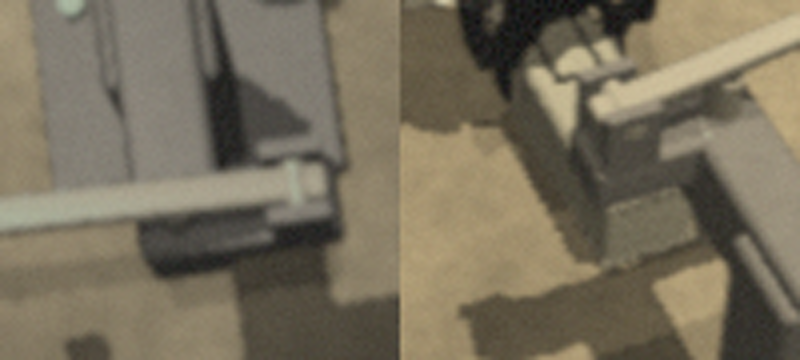

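```bash
python3 - <<'E'
from h import *
np.set_printoptions(precision=4,suppress=True)
a=np.radians(8.15); B=np.c_[u(a),u(a+np.pi/2)]
for z in(.008,.015):
    print(z,'plate R top',(onz('top',(285.7,181.2),z)[:2]-[.6484,.1415])@B,'scene',(onz('scene',(354,330.8),z)[:2]-[.651,.141])@B)
print('head under corner top',(onz('top',(238.3,208.3),.135)[:2]-[.6484,.1415])@B)
# edge of head front: darkest->bg transition along columns in original top image
t=cv2.imread('pics/top0.png').astype(int).mean(2)
for c in(242,248,254): print(c,t[198:216,c].astype(int))
for c in(284,): print([ (v,t[v,278:292].astype(int)) for v in (165,172)])
for c in(272,276,280): print(c,t[174:186,c].astype(int))
E
```

```text
0.008 plate R top [ 0.0594 -0.0846] scene [ 0.0579 -0.0788]
0.015 plate R top [ 0.0576 -0.0845] scene [ 0.0619 -0.0809]
head under corner top [-0.0155  0.0217]
242 [ 65  69  73  67  62  59  47  37  38  36  40  67  88  99 103 109 111 113]
248 [ 67  71  67  70  66  56  43  36  35  37  63  88 101 103 101 106 104 105]
254 [ 71  72  70  75  67  45  33  38  41  65  86  99 102 104 104 103 106 110]
[(165, array([118, 115, 116, 115, 108,  95,  92, 108, 117, 118, 115, 117, 114,
       113])), (172, array([112, 116, 114, 117, 118, 106,  92,  92, 106, 117, 121, 121, 117,
       117]))]
272 [ 99 112 120 114  98 103 131 150 154 152 156 148]
276 [106 119 119 103  77  61  87 117 134 145 142 146]
280 [114 118 112  97  77  63  76 101 118 126 130 138]
```

Head edge, base plate and lever all agree to 1–2 mm with the tip estimate. I'll do the final slide, release and check via the tin's visible rear end.

```bash
python3 - <<'E'
from h import *
np.set_printoptions(precision=4,suppress=True)
p=np.array(read_position()); q=p+[.0887,.0146,0]
print(movel(q,velocity=.05,f_stop=15),read_position(),read_force()); pause(.3)
set_gripper(.080); movel(q+[0,0,.12],velocity=.15); 
Rl=R(u(aPr))
movep([.50,.28,.33],Rl)
print(read_t())
S=get_image('scene');T=get_image('top')
cv2.imwrite('pics/s2.png',S[:,:,::-1]);cv2.imwrite('pics/t2.png',T[:,:,::-1])
c=np.hstack([S[150:350,240:440],T[110:310,150:350]]);cv2.imwrite('pics/k.png',cv2.resize(c,(800,400),interpolation=cv2.INTER_CUBIC)[:,:,::-1])
E
```

```text
True [0.4496 0.1116 0.0158] [ 0.115  -0.6756  3.0184]
22.0583
```

View pics/k.png

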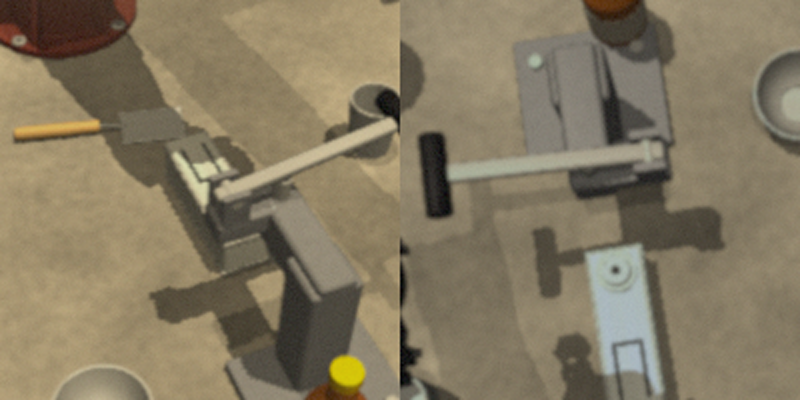

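The f_stop tripped immediately because the drag force reversed, so the tin only moved 1.5 mm. I'll re-grip, re-measure the dot in the same view, and slide without that threshold.

```bash
python3 - <<'E'
from h import *
np.set_printoptions(precision=4,suppress=True)
T=cv2.imread('pics/t2.png')[:,:,::-1]
d=dot('top',T,(257.8,244.7)); D=onz('top',d,.07); print(d,D)
g=np.array([.4496,.1116]); Rt=R(u(aPr+np.pi/2))
movep(P(g,.14),Rt); movel(P(g,.016),velocity=.15); set_gripper(0,40); print(read_gripper_width(),read_force())
e=np.array([.6493,.1415])-D[:2]; print('shift',e)
assert .07<e[0]<.1 and abs(e[1])<.03
p=np.array(read_position()); q=p+[e[0],e[1],0]
movel(q,velocity=.05); print(q,read_position(),read_force()); pause(.4); print(read_position())
set_gripper(.080); movel(q+[0,0,.12],velocity=.15); 
movep([.46,.33,.33],R(u(aPr)))
print(read_t())
S=get_image('scene');T=get_image('top')
cv2.imwrite('pics/s3.png',S[:,:,::-1]);cv2.imwrite('pics/t3.png',T[:,:,::-1])
c=np.hstack([S[150:350,240:440],T[140:340,170:370]]);cv2.imwrite('pics/l.png',cv2.resize(c,(800,400),interpolation=cv2.INTER_CUBIC)[:,:,::-1])
E
```

```text
[257.2817 244.6188] [0.5622 0.1274 0.07  ]
0.059788217859919925 [-1.068  -0.1611  5.9342]
shift [0.0871 0.0141]
[0.5376 0.1258 0.0172] [0.5376 0.1258 0.0172] [-5.2939 -1.0959  3.8188]
[0.5376 0.1258 0.0172]
30.45
```

View pics/l.png

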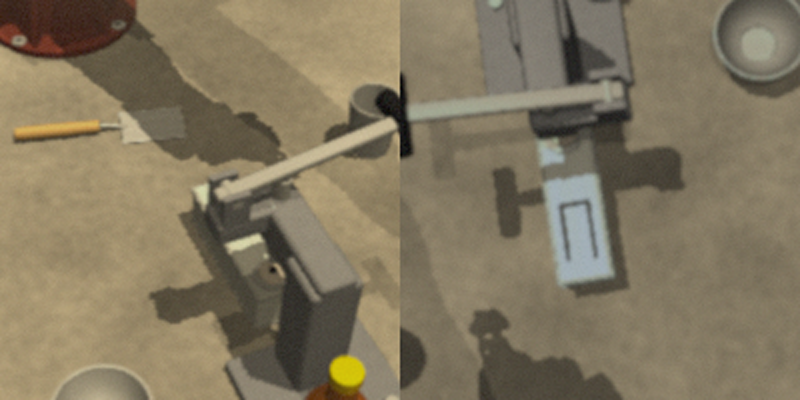

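The dot now shows in the scene view at about (375.5,284), and the tin's rear end shows in the top view. I'll measure both.

```bash
python3 - <<'E'
from h import *
np.set_printoptions(precision=4,suppress=True)
S=cv2.imread('pics/s3.png')[:,:,::-1];T=cv2.imread('pics/t3.png')[:,:,::-1].astype(int)
print(S[279:290,368:384].mean(2).astype(int))
d=dot('scene',S,(375.5,284),3); print(d,onz('scene',d,.07))
print('expect tip at z=.07',proj('scene',(.651,.141,.07)))
m=(T[205:300,230:290].min(2)>135).astype(np.uint8); ys,xs=np.where(m)
# left/right edges per row, rear edge
rows=[(v+205,np.where(m[v])[0].min()+230,np.where(m[v])[0].max()+230) for v in range(25,66,8)]; print(rows, ys.max()+205)
v1,v2=232,270
r=cv2.minAreaRect(np.c_[xs+230,ys+205].astype(np.float32)); print(r)
b=cv2.boxPoints(r); rear=b[np.argsort(b[:,1])[-2:]]; rr=np.array([onz('top',q,.06)[:2] for q in rear]); print(rr, rr.mean(0)+.165*u(np.radians(8.4)))
E
```

```text
[[110 115 105 112 121 116  92  68  68  51  51  42  46  38  52  64]
 [111 108 108 104  98  94  80  68  68  66  53  50  40  44  50  66]
 [110 103  97  91  92  87  85  81  82  92  87  64  50  44  54  64]
 [106  98  95  86  88  88  81  82  95 126 131 101  66  46  42  54]
 [ 98  98  92  92  92  87  74  63  64  98 131 136  99  54  43  48]
 [ 90  84  88  89  90  86  69  43  20  53 105 143 121  75  49  44]
 [ 79  78  85  89  89  87  68  32  28  40  89 135 138 103  61  40]
 [ 73  75  85  89  90  90  75  62  55  66  82 119 146 128  80  49]
 [ 74  74  83  85  91  89  89  86  85  85  86 103 135 134  92  56]
 [ 74  74  76  86  90  91  88  91  90  90  90  94 108 119  93  59]
 [ 76  76  73  81  85  91  89  94  91  91  89  87  88  91  72  53]]
[375.7033 284.6079] [0.6509 0.1407 0.07  ]
expect tip at z=.07 [375.8386 284.6288]
[(230, np.int64(244), np.int64(268)), (238, np.int64(243), np.int64(269)), (246, np.int64(244), np.int64(270)), (254, np.int64(245), np.int64(271)), (262, np.int64(246), np.int64(273)), (270, np.int64(247), np.int64(274))] 281
((256.5945739746094, 244.43243408203125), (71.22291564941406, 27.137489318847656), 81.02737426757812)
[[0.4907 0.0887]
 [0.4824 0.1471]] [0.6498 0.142 ]
```

Both checks agree with the tip to about 1 mm (dot at 0.6509, 0.1407; tip at 0.651, 0.141). Now I'll push the lever.

```bash
python3 - <<'E'
from h import *
np.set_printoptions(precision=4,suppress=True)
set_gripper(0,40)
L=R(u(aPr)); c=GR-.002*u(aPr+np.pi/2)
movep(P(c,.31),L); pause(.2); f0=np.array(read_force())
movel(P(c,.272),velocity=.1)
for z in(.25,.22,.20,.19,.183,.178,.173):
    h=movel(P(c,z),velocity=.05,f_stop=25); print(z,h,read_position()[2],np.array(read_force())-f0)
    if h or (np.array(read_force())-f0)[2]>30: break
pause(.3); print(np.array(read_force())-f0,read_position())
S=get_image('scene');print(read_t())
cv2.imwrite('pics/m.png',cv2.resize(S[190:350,300:500],(800,640)[:2] and (750,600),interpolation=cv2.INTER_CUBIC)[:,:,::-1])
E
```

```text
0.25 False 0.24988552715490667 [ 0.0049 -1.3686  0.6166]
0.22 False 0.22012406560430656 [-0.5628  0.3736  1.9587]
0.2 False 0.1995554450030644 [ 0.8986 -1.7354  2.7955]
0.19 False 0.1899255141876702 [ 2.1488 -1.9199  3.4802]
0.183 False 0.18427422920480346 [ 0.6126 -6.0938 10.955 ]
0.178 False 0.18198291210023446 [-7.3555 -9.2972 24.9762]
0.173 False 0.17976806769709922 [-13.3651 -13.147   39.997 ]
[-12.5386 -12.3457  40.4332] [0.6309 0.2752 0.1797]
36.15
```

View pics/m.png

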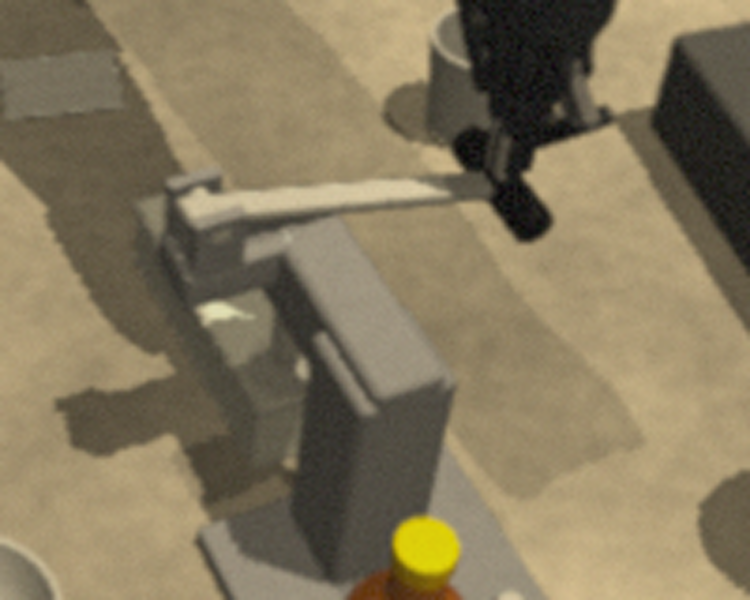

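The lever is down against a hard stop (about 40 N on the tool at z = 0.180; fully home was expected near 0.185). I've used all my picture views, so the remaining checks will be numerical. I'll raise the lever and check.

```bash
python3 - <<'E'
from h import *
np.set_printoptions(precision=4,suppress=True)
p=read_position(); movel([p[0],p[1],.31],velocity=.1)
movep([.46,.33,.33],R(u(aPr))); pause(.3); print(read_t(),read_force())
S=get_image('scene');T=get_image('top')
cv2.imwrite('pics/s4.png',S[:,:,::-1]);cv2.imwrite('pics/t4.png',T[:,:,::-1])
print('pred proud',proj('scene',(.651,.1408,.07)),'home',proj('scene',(.651,.1408,.063)))
print(S[281:294,368:384].mean(2).astype(int))
d=dot('scene',S,proj('scene',(.651,.1408,.063)),3); print('dot',d,onz('scene',d,.063),onz('scene',d,.07))
T=T.astype(int); m=(T[205:300,230:290].min(2)>135); ys,xs=np.where(m)
r=cv2.minAreaRect(np.c_[xs+230,ys+205].astype(np.float32)); b=cv2.boxPoints(r); rear=b[np.argsort(b[:,1])[-2:]]; rr=np.array([onz('top',q,.06)[:2] for q in rear]); print(rr, rr.mean(0)+.165*u(np.radians(8.4)))
m=S[185:235,420:465].max(2)<48; ys,xs=np.where(m); print('grip scene',len(xs),xs.mean()+420,ys.mean()+185)
s2=cv2.imread('pics/s2.png')[:,:,::-1]; 
for nm,(x0,y0,x1,y1) in dict(pail=(110,235,200,350),bowl=(260,325,325,390),jar=(145,225,190,275)).items(): print(nm,np.abs(S[y0:y1,x0:x1].astype(int)-s2[y0:y1,x0:x1]).mean())
E
```

```text
38.7167 [0.1453 0.846  0.4515]
pred proud [375.7552 284.646 ] home [375.5452 286.5484]
[[105 106  99 104  99  93  91  97  99  96  78  59  51  41  49  65]
 [105 102  97  96  89  85  86 113 133 137 123  90  60  47  47  51]
 [100 101  85  79  77  76  80  99 131 147 144 125  85  55  43  50]
 [ 92  81  77  74  73  72  72  82 116 136 143 139 106  67  44  45]
 [ 76  73  77  77  75  69  58  52  68  93 129 149 125  89  55  43]
 [ 76  72  76  76  75  66  49  28  22  62 120 146 140 111  67  48]
 [ 72  76  76  73  74  71  54  27  28  57 115 146 146 123  82  52]
 [ 77  76  74  74  77  71  68  57  47  64  93 132 143 127  92  56]
 [ 78  74  72  78  71  73  75  71  66  70  83 124 142 129  91  55]
 [ 74  76  71  78  74  74  72  73  74  75  77  94 123 121  89  53]
 [ 74  74  76  71  75  75  73  77  74  79  72  78  88  93  75  49]
 [ 78  73  76  71  73  71  73  73  76  71  76  71  78  72  58  47]
 [ 80  79  76  76  75  75  77  77  74  70  76  73  71  62  52  45]]
dot [375.3817 286.8787] [0.6518 0.1401 0.063 ] [0.6569 0.138  0.07  ]
[[0.4906 0.0887]
 [0.4823 0.1468]] [0.6497 0.1419]
grip scene 329 441.62006079027356 209.89969604863222
pail 2.469307568438003
bowl 2.3390138067061144
jar 2.490666666666667
```

The dot dropped 2.3 px with the tin unmoved, which matches the stopper being fully home. The lever grip is back at its rest pixel and the pail is unchanged.

```bash
python3 -c "
from cell import *
job_done(); print(read_t())"
```

```text
the job is handed in; nothing more can be done
the job is handed in; nothing more can be done
```

I hung the pail on the hook, slid the tin under the press, drove the stopper home, and let the lever come back up. I handed the job in shortly after 38.7 s on the robot's clock; no verdict was reported.

**What the last checks showed**
- **Centring:** before pressing, the stopper dot was within about 1 mm of the press tip in the scene camera. The tin's rear edge in the top camera agreed to 1–2 mm.
- **Stopper:** the dot dropped 2.3 px while the tin stayed put. Fully home predicts about 1.9 px, so the stopper reads as home.
- **Lever and surroundings:** the lever grip is back at its rest position in the image. The pail, bowl and jar look the same as in the picture taken just before the final slide. The cup was not compared in this check.

**What went wrong or disagreed**
- **First slide:** the first try at the final slide stopped after 1.5 mm, because I had set the force limit too low. I gripped the tin again and finished the slide.
- **Press force:** the lever met firm resistance about 1–2 mm above the predicted height for fully home. I felt no clear force step where the tip should first have touched the stopper. The push ended at about 40 N on the fingertips.
- **Cameras:** the two cameras disagreed by about 2–3 mm in x for the press tip. I measured the tin's position relative to the tip in each camera to cancel this.

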